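# Set the ratchet to tighten and close the filter cell

### The job

The lid nut of the steel filter cell is loose and the ratchet handle on it is still set to loosen. Flip the small yellow direction lever on the ratchet head fully over from the red dot to the green dot (tighten), then swing the handle by its black grip clockwise, seen from above, in one stroke until the nut comes to its stop, with its white pointer line at the green mark on the lid. Let go and leave the lever on the green side.

Things in the scene. Friction and masses are not known exactly. Their poses are not given: they have to be found in the camera images.
- filter_cell: Fixed steel pot, 104 mm across, origin under its centre on the table. Aluminium lid 100 mm across, top 70 mm up, green mark near its rim; on it a dark round nut 85 mm across, top 82 mm up, white pointer line; on the nut the steel ratchet head.
- nut_axis (a point): On the nut's vertical axis, centre of the flat top of the ratchet head, 104 mm above the table. 'Out' means the level direction from here to handle_grip. The head is round (62 mm across) about this axis, goes on as a block 46 mm wide to 67 mm out, then as an arm 20 mm wide, top 99 mm up.
- handle_grip (a point): Middle of the black upright grip on the arm's end: a post 25 mm across, 99 to 142 mm above the table (this point 122), 130 mm out from nut_axis. It does not spin. The handle turns about nut_axis with drag (1 N at the grip alone, 4 N with the nut), stays where left; it takes up the nut after 0 to 0.3 rad of clockwise swing, then turns it 1.1 rad to the stop.
- pawl_tab (a point): Middle of the upright tab of the yellow lever on the head: 12 mm long, 9 wide, 104 to 127 mm above the table. The lever pivots 45 mm out from nut_axis and points back to the axis, tab 32 mm from the pivot, so it swings 14 mm to either side of the handle's line. Looking out along the handle, green dot is left, red dot right. Moves with 1 N, no spring, stays where left.
- pawl (a joint): Yellow direction lever: -0.45 rad fully at the red dot (loosen), near which it starts; +0.45 fully at the green dot (tighten). Only at green does a clockwise swing of the handle turn the nut; at red the handle runs free clockwise. Flip it with the handle still where it started: after a free swing an inner catch blocks it until the handle is swung back.
- lid_nut (a joint): Turn of the nut, rad, clockwise from above positive: 0 at the start (loose), stop at 1.10 (tight, pointer at the green mark). It has one catch, so one swing does the whole turn; swinging the handle back leaves the nut where it is.

How it is judged:
On the way, in this order (a step that is already met when the one before it is completed fails the run):
1. the direction lever is flipped to the green (tighten) side while the nut is still loose (value of joint pawl above 0.25 rad and value of joint lid_nut below 0.3 rad), for 0.1 s.
2. the handle, set to tighten, has turned the nut to its stop (value of joint lid_nut above 0.9 rad and value of joint pawl above 0.25 rad), for 0.1 s.
At the end, for the whole second after the job is handed in: The nut is turned clockwise to within 0.2 rad (11 degrees) of its stop and at rest, and the direction lever is on the green side (beyond +0.25 rad) (all of step 2 and velocity of joint lid_nut below 0.05 rad/s); the robot touches nothing.
It also fails if it takes over 54 s, if anything falls off the work surface, if the arm or the gripper's body presses on something with over 40 N, if the wrist force passes 120 N, or if a joint passes its speed limit or range.

### The arm

A 7-joint arm with a two-finger parallel gripper is mounted at the origin on the work surface; the furniture and walls round the work are solid. World frame = base frame: x ahead of the robot, y to its left, z up, the work surface at z = 0. Lengths are in m, angles in rad, forces in N, time in s.
With the tool pointing down it reaches from about 0.425 to 0.875 m from the base axis. Payload 4.7 kg.
Tool frame: the origin (TCP) lies midway between the tips of the shut fingers; the grasp point (between the pads) lies 19 mm behind it (tcp_to_grasp is the distance from the TCP to the grasp point, in m); z points along the fingers, y is the line along which they close (so a half turn about z gives the same grasp; the last joint's range is limited). The gripper opens to 85 mm and grips with 20 to 120 N. Pads are 22 mm wide; open, the fingers measure 114 mm over their backs; the gripper's body (76 mm by 85 mm) begins 54 mm behind the grasp point. The pads swing forward as they close: fully open they stand 13 mm farther back than shut.
Start: joints at [1.164, 0.321, -0.07, 1.45, 0.023, 1.371, -0.057], TCP at [0.266, -0.593, 0.231] pointing down, gripper open.
Joint ranges: [-2.86, 2.86], [-0.3, 2.09], [-1.38, 1.24], [0.06, 2.45], [-1.56, 4.7], [0.09, 2.05], [-2.69, 2.69]. Speed limits (rad/s): [2.57, 2.57, 3.14, 3.14, 3.14, 3.14, 3.14].

### API

Orientations are given as a unit quaternion [x, y, z, w].
In Python, from cell import read_state, read_camera, job_done, masks_of, landmark_of, tcp_to_grasp gives the robot as it stands.
- The arm moves only by the tool move_arm, never from a script. Its argument "rows" is a list of rows, each a list of 7 numbers: the shift along the tool's x, y, z in cm, then the turn, a rotation vector about the tool's x, y, z in degrees, then the gripper command: -1 is shut, 1 is fully open, values between are in proportion. A call has 1 to 5 rows; each row shifts and turns the commanded pose from where the row before left it, along the tool's axes as they then stand; what a row does not reach is not made up. A row lasts 1/8 s, in which the tool goes at most 62.5 mm and 10.7 degrees, less where a joint would pass 70% of its speed; a pose out of reach is approached as far as the arm can. A call is refused whole if a number of a shift passes 6.25 or a number of a turn 10.7, either way. A call with a gripper value outside its range is refused whole. The fingers move at their own pace and stop on an object; "newtons" is the grip in N (left out, the last holds). Time passes only in rows, so rows that do not move let the fingers close. It gives the time, the measured TCP pose, the force, the opening and the grip force at its end, in the units of the state.
- read_state(): the state, without advancing time (a new reading comes with each control period).
- read_camera(name): name is "scene" or "top"; returns a dict with "pixels" (400x640x3 uint8, red, green, blue), "z_map" (400x640 float32, m along the optical axis (not along the pixel's ray), 0 where there is no reading), "mtx" (3x3 intrinsics, pixels), "k1" (the pictures are not rectified: a ray, as slopes to the right and down, at radius r is drawn at 1 + k1 r^2 times it, then the intrinsics apply), "rvec" (rotation vector, rad) and "tvec" (3), from world to camera coordinates, as OpenCV has them. Camera axes: x right, y down, z forward; pixel columns grow to the right and rows downward; lengths in m; the calibration is good to about 2 mm. A picture is of the moment at which its call begins.
- job_done(): hands the job in; it is judged then, once.
Trained networks look in the newest picture that a camera, given by its name, has taken for a name from the list of things; names that differ only in an ending like _2 or _b are one class to them, and where a whole thing is asked for, a point or a joint stands for the part that bears it (a point fixed in the world has none). Each returns a list of dicts, best first, with "conf" (0 to 1); they miss things now and then, are a little off and sometimes report something else, mostly with a low value. They report only what shows in the picture. A call takes as long as a camera call.
- masks_of(label, camera): "region" (400x640 bool, what is visible of it) and "box" ([left, top, right, bottom] in pixels, round what is visible of it).
- landmark_of(label, camera): "point" ([column, row] in pixels: a listed point, or the origin of a listed thing).
The state is a dict: "time_s": time; "joints": joint angles; "joint_velocities": joint speeds; "effort": joint torques, N m; "tool_pos": TCP position; "tcp_rot": TCP orientation; "wrist_force": force on the tool from outside, world axes, zero at the start; "torque": the same for the moment, N m; "gripper_width": finger opening in m; "grasp_force": force on a finger pad.
Only numpy, scipy, OpenCV 4.12 (cv2) and the standard library are available. Lean on these libraries where they do the work, as an engineer would, in place of code of your own. Each camera call takes 0.05 s, during which the arm holds its last target. There are 200 camera calls.

## Working session

There is one attempt and no reset: what is moved stays moved. The work goes in short steps, Python scripts to look and compute and a tool call to move; the robot and the scene stay as the last step left them, time stands still between calls to the robot, and variables do not carry over. Pictures are saved under pics/ and viewed, at most 10 in all, crops included, and the job is handed in when it is done.

Besides the shell and the picture viewer there is one more tool, called as a command line: name --pt "numbers of a row" for each row, then --argument value for the rest. move_arm: Moves the arm, as the interface text tells. Its arguments: {"type":"object","properties":{"rows":{"type":"array","items":{"type":"array","items":{"type":"number"}}},"newtons":{"type":"number"}},"required":["rows"]}

```bash
mkdir -p pics; cat > h.py <<'E'
import numpy as np, cv2
from cell import *
from scipy.spatial.transform import Rotation as R
def ray(c,px):
    p=np.array([[px]],float); d=np.array([c["k1"],0,0,0,0],float)
    n=cv2.undistortPoints(p,np.array(c["mtx"],float),d)[0,0]
    Rm=cv2.Rodrigues(np.array(c["rvec"],float))[0]; t=np.array(c["tvec"],float).ravel()
    return -Rm.T@t, Rm.T@np.array([n[0],n[1],1.])
def atz(c,px,z):
    o,d=ray(c,px); return o+d*(z-o[2])/d[2]
def proj(c,P):
    return cv2.projectPoints(np.array(P,float).reshape(-1,3),np.array(c["rvec"],float),np.array(c["tvec"],float),np.array(c["mtx"],float),np.array([c["k1"],0,0,0,0],float))[0].reshape(-1,2)
def save(c,n,box=None,s=1):
    im=c["pixels"][:,:,::-1]
    if box: im=im[box[1]:box[3],box[0]:box[2]]
    cv2.imwrite("pics/"+n,cv2.resize(im,None,fx=s,fy=s,interpolation=cv2.INTER_CUBIC))
Z={"nut_axis":.104,"handle_grip":.122,"pawl_tab":.1155,"filter_cell":0.}
def look():
    for cam in ("top","scene"):
        c=read_camera(cam)
        for n,z in Z.items():
            for l in landmark_of(n,cam)[:2]:
                print(cam,n,round(l["conf"],2),np.round(l["point"],1),np.round(atz(c,l["point"],z),4))
E
python3 - <<'E'
from h import *
look()
a=read_camera("top");save(a,"t0.png");b=read_camera("scene");save(b,"s0.png")
s=read_state();print(s["tool_pos"],R.from_quat(s["tcp_rot"]).as_matrix().round(3),s["gripper_width"],tcp_to_grasp,s["time_s"])
E
```

```text
top nut_axis 0.73 [371.8 168.2] [0.4613 0.1244 0.104 ]
top handle_grip 0.74 [326.9 234.8] [0.3521 0.1976 0.122 ]
top pawl_tab 0.46 [355.8 169.2] [0.4583 0.1517 0.1155]
top filter_cell 0.57 [365.2 174. ] [0.4594 0.1252 0.    ]
scene nut_axis 0.75 [375.7 218.3] [0.4656 0.1338 0.104 ]
scene handle_grip 0.85 [293.3 206.5] [0.3533 0.1963 0.122 ]
scene pawl_tab 0.56 [367.6 204.7] [0.4636 0.1572 0.1155]
scene filter_cell 0.55 [371.5 268.9] [0.4612 0.1307 0.    ]
[ 0.26550754 -0.5933342   0.23139897] [[ 0.913  0.408  0.   ]
 [ 0.408 -0.913 -0.   ]
 [-0.     0.    -1.   ]] 0.08577570634670255 0.0187 0.6
```

View pics/t0.png

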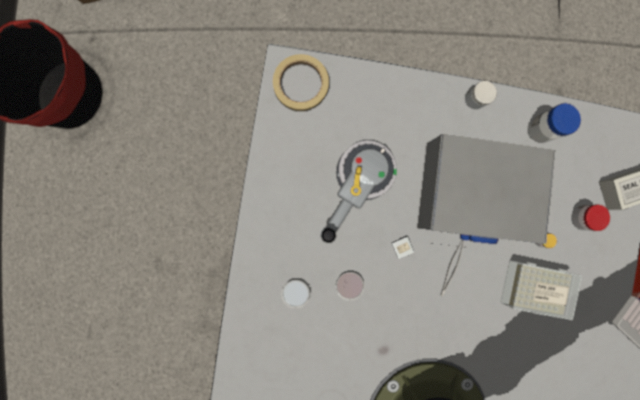

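View pics/s0.png

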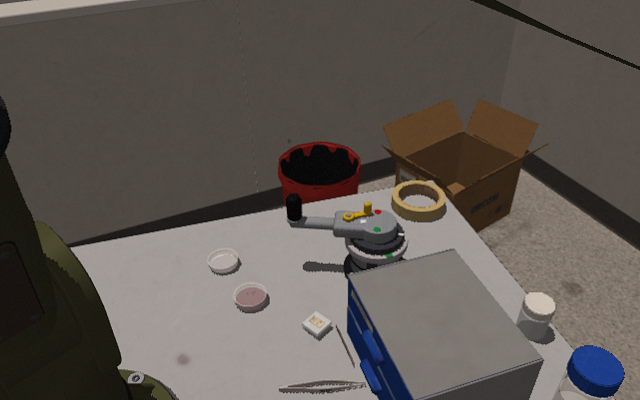

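The top view shows the cell near (368,170), its black grip at (328,235), and the yellow lever on the red-dot side at (358,175). A grey box at (490,190) stands between the gripper and the cell. The scene view agrees: grip (293,208), tab (368,207), box at (440,310). Next I refine the positions with depth and check the box height.

```bash
cat >> h.py <<'E'
def cloud(c):
    v,u=np.mgrid[0:400,0:640]; p=np.stack([u,v],-1).reshape(-1,1,2).astype(float)
    n=cv2.undistortPoints(p,np.array(c["mtx"],float),np.array([c["k1"],0,0,0,0],float)).reshape(400,640,2)
    z=c["z_map"]; P=np.dstack([n[...,0]*z,n[...,1]*z,z])
    Rm=cv2.Rodrigues(np.array(c["rvec"],float))[0]
    W=(P-np.array(c["tvec"],float).ravel())@Rm; W[z==0]=np.nan; return W
def parts(cam):
    c=read_camera(cam);W=cloud(c);x,y,z=W[...,0],W[...,1],W[...,2];rgb=c["pixels"].astype(int)
    near=(np.hypot(x-.42,y-.16)<.2)
    dark=near&(z>.112)&(z<.155)&(rgb.max(-1)<70)
    yel=near&(z>.1)&(z<.14)&(rgb[...,0]>rgb[...,2]*1.8)&(rgb[...,1]>rgb[...,2]*1.5)&(rgb[...,0]>110)
    tab=yel&(z>.116)
    head=near&(z>.098)&(z<.110)&(rgb.max(-1)-rgb.min(-1)<40)
    for n,m in dict(dark=dark,yel=yel,tab=tab,head=head).items():
        if m.sum(): print(cam,n,m.sum(),np.nanmean(W[m],0).round(4),W[m].min(0).round(4),W[m].max(0).round(4))
    return c,W
E
python3 - <<'E'
from h import *
for cam in ("top","scene"):
    c,W=parts(cam)
    m=(W[...,0]>.2)&(W[...,0]<.8)&(W[...,1]>-.65)&(W[...,1]<.05)&(W[...,2]>.15)
    if m.any(): print("obst",W[m].min(0),W[m].max(0), np.percentile(W[m],[5,95],axis=0))
# top/scene triangulation
cs={k:read_camera(k) for k in("top","scene")}
for n in ("nut_axis","handle_grip","pawl_tab"):
    A=np.zeros((3,3));b=np.zeros(3)
    for k in cs:
        o,d=ray(cs[k],landmark_of(n,k)[0]["point"]);d/=np.linalg.norm(d);M=np.eye(3)-np.outer(d,d);A+=M;b+=M@o
    print(n,np.linalg.solve(A,b).round(4))
save(cs["top"],"t1.png",(310,130,410,250),5);save(cs["scene"],"s1.png",(280,180,420,290),5)
E
```

```text
top dark 158 [0.3558 0.1928 0.1414] [0.343  0.0176 0.1121] [0.4806 0.2058 0.1466]
top yel 140 [0.438  0.1504 0.1147] [0.4181 0.1439 0.1066] [0.4611 0.1592 0.1308]
top tab 31 [0.4559 0.1489 0.1267] [0.4513 0.1458 0.1188] [0.4611 0.1523 0.1308]
top head 1941 [0.4373 0.1346 0.1041] [ 0.349  -0.0069  0.098 ] [0.5178 0.2086 0.11  ]
scene dark 343 [0.3514 0.176  0.13  ] [ 0.3411 -0.0258  0.112 ] [0.365  0.2023 0.1445]
scene yel 128 [0.44   0.1492 0.1127] [0.417  0.1418 0.1025] [0.4788 0.1662 0.1293]
scene tab 22 [0.4564 0.1461 0.1266] [0.4517 0.1432 0.1238] [0.4616 0.1514 0.1293]
scene head 1551 [0.4271 0.1296 0.1033] [ 0.3402 -0.029   0.098 ] [0.4944 0.1999 0.1099]
nut_axis [0.4634 0.1241 0.1103]
handle_grip [0.3547 0.1961 0.123 ]
pawl_tab [0.4559 0.152  0.1207]
```

View pics/t1.png

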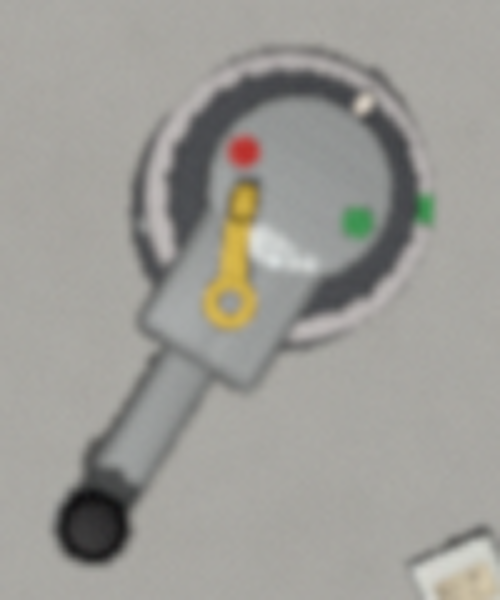

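Crop: the tab is on the red side (crop 245,200), grip at (93,525), head centre about (298,187), and the pointer and green mark are visible at (363,102) and (425,210). The box is below 0.15 m, so I can travel at the current height. A small planner will turn waypoints into rows.

```bash
cat >> h.py <<'E'
def plan(wps,g,cur=None):
    """wps: list of (xyz, yaw of tool y deg, tilt deg about tool y, nrows); commanded start from state"""
    s=read_state(); p=np.array(s["tool_pos"]) if cur is None else np.array(cur[0]); q=R.from_quat(s["tcp_rot"]) if cur is None else cur[1]
    rows=[]
    for xyz,q1,n in wps:
        xyz=np.array(xyz); dr=(q.inv()*q1).as_rotvec()/n; dp=(xyz-p)/n
        for i in range(n):
            r=np.r_[np.round(q.inv().apply(dp)*100,2),np.round(np.degrees(dr),1),g]; rows.append(r.tolist())
            p=p+q.apply(r[:3]/100); q=q*R.from_rotvec(np.radians(r[3:6]))
            dp=(xyz-p)/max(n-i-1,1); dr=(q.inv()*q1).as_rotvec()/max(n-i-1,1)
    for i in range(0,len(rows),5): print([[x if x else 0 for x in r] for r in rows[i:i+5]])
    print("end",p.round(4),np.degrees(np.arctan2(q.as_matrix()[1,1],q.as_matrix()[0,1])).round(1))
def ori(yaw,tilt=0):
    "tool y at yaw (deg), z down, then tilt about a horizontal axis given as (angle_deg, amount_deg)"
    y=np.radians(yaw); Y=np.array([np.cos(y),np.sin(y),0]);X=np.array([-Y[1],Y[0],0])
    q=R.from_matrix(np.column_stack([X,Y,[0,0,-1]]))
    if tilt: a=np.radians(tilt[0]); q=R.from_rotvec(np.radians(tilt[1])*np.array([np.cos(a),np.sin(a),0]))*q
    return q
E
python3 - <<'E'
from h import *
plan([([.6,-.25,.225],ori(-1),8),([.456,.148,.2],ori(57),7)],-.3)
E
```

```text
[[5.57, -2.21, 0.08, 0, 0, -8.1, -0.3], [5.83, -1.4, 0.08, 0, 0, -8.1, -0.3], [5.96, -0.57, 0.08, 0, 0, -8.1, -0.3], [5.99, 0.28, 0.08, 0, 0, -8.1, -0.3], [5.89, 1.12, 0.08, 0, 0, -8.1, -0.3]]
[[5.67, 1.94, 0.08, 0, 0, -8.1, -0.3], [5.34, 2.71, 0.08, 0, 0, -8.1, -0.3], [4.9, 3.44, 0.07, 0, 0, -8.2, -0.3], [5.65, -2.16, 0.36, 0, 0, -8.3, -0.3], [5.9, -1.32, 0.36, 0, 0, -8.3, -0.3]]
[[6.03, -0.45, 0.36, 0, 0, -8.3, -0.3], [6.03, 0.42, 0.35, 0, 0, -8.3, -0.3], [5.91, 1.29, 0.36, 0, 0, -8.3, -0.3], [5.66, 2.13, 0.35, 0, 0, -8.2, -0.3], [5.29, 2.92, 0.36, 0, 0, -8.3, -0.3]]
end [0.456 0.148 0.2  ] 57.0
```

move_arm --pt "5.57 -2.21 0.08 0 0 -8.1 -0.3" --pt "5.83 -1.4 0.08 0 0 -8.1 -0.3" --pt "5.96 -0.57 0.08 0 0 -8.1 -0.3" --pt "5.99 0.28 0.08 0 0 -8.1 -0.3" --pt "5.89 1.12 0.08 0 0 -8.1 -0.3" --newtons 20

```text
time_s: 1.72
tool_pos: [0.4758, -0.3773, 0.2276]
tcp_rot: [0.844, 0.536, -0.0, 0.0]
wrist_force: [0.1, -0.0, -0.8]
gripper_width: 0.03
grasp_force: 0.0
```

move_arm --pt "5.67 1.94 0.08 0 0 -8.1 -0.3" --pt "5.34 2.71 0.08 0 0 -8.1 -0.3" --pt "4.9 3.44 0.07 0 0 -8.2 -0.3" --pt "5.65 -2.16 0.36 0 0 -8.3 -0.3" --pt "5.9 -1.32 0.36 0 0 -8.3 -0.3"

```text
time_s: 2.35
tool_pos: [0.5588, -0.134, 0.2169]
tcp_rot: [0.602, 0.798, 0.0, -0.001]
wrist_force: [-0.1, 0.5, 0.5]
gripper_width: 0.03
grasp_force: 0.0
```

move_arm --pt "6.03 -0.45 0.36 0 0 -8.3 -0.3" --pt "6.03 0.42 0.35 0 0 -8.3 -0.3" --pt "5.91 1.29 0.36 0 0 -8.3 -0.3" --pt "5.66 2.13 0.35 0 0 -8.2 -0.3" --pt "5.29 2.92 0.36 0 0 -8.3 -0.3"

```text
time_s: 2.98
tool_pos: [0.4552, 0.1496, 0.2002]
tcp_rot: [0.282, 0.959, -0.0, 0.001]
wrist_force: [0.8, 0.7, -0.4]
gripper_width: 0.0301
grasp_force: 0.0
```

```bash
python3 - <<'E'
from h import *
c=read_camera("scene")
s=read_state();print(s["time_s"],s["tool_pos"],s["joints"],R.from_quat(s["tcp_rot"]).as_matrix().round(3))
plan([([.456,.148,.112],ori(57),3)],-.3)
save(c,"s2.png",(240,60,440,300),2.5)
E
```

```text
3.025 [0.45120795 0.15898128 0.20016855] [ 4.63579836e-01  3.00161119e-03 -8.45681054e-01  1.88014423e+00
 -1.34409666e-03  1.25872782e+00  6.33534897e-01] [[-0.85   0.527 -0.001]
 [ 0.527  0.85   0.004]
 [ 0.002  0.003 -1.   ]]
[[-0.34, -0.23, 2.94, 0.1, 0, 0.4, -0.3], [-0.34, -0.23, 2.94, 0, -0.1, 0.4, -0.3], [-0.33, -0.23, 2.93, 0.1, 0, 0.4, -0.3]]
end [0.456 0.148 0.112] 57.0
```

View pics/s2.png

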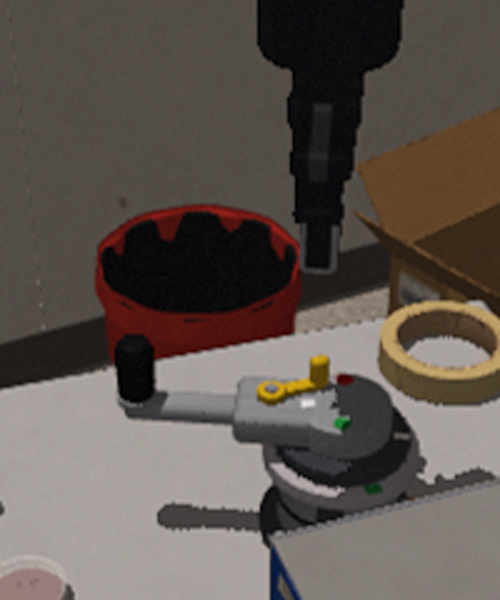

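The scene crop shows the tool above the tab (tool tip at 320,270, tab at 318,370). The arm was still settling when I took it, so I let it rest and re-plan.

move_arm --pt "0 0 0 0 0 0 -0.3" --pt "0 0 0 0 0 0 -0.3" --pt "0 0 0 0 0 0 -0.3"

```text
time_s: 3.4
tool_pos: [0.4566, 0.1465, 0.2]
tcp_rot: [0.285, 0.958, -0.0, -0.0]
wrist_force: [-1.3, -0.1, 0.6]
gripper_width: 0.0297
grasp_force: 0.0
```

```bash
python3 - <<'E'
from h import *
s=read_state();print(s["time_s"],s["joint_velocities"])
plan([([.456,.148,.112],ori(57),3)],-.3)
E
```

```text
3.4 [-0.00099264  0.00065064 -0.00421567  0.00024517 -0.0025489   0.00034559
  0.00070888]
[[0.05, 0.03, 2.93, 0, 0, -0.1, -0.3], [0.04, 0.03, 2.93, 0, 0, 0, -0.3], [0.04, 0.04, 2.94, 0, 0, -0.1, -0.3]]
end [0.4561 0.148  0.112 ] 57.0
```

move_arm --pt "0.05 0.05 2.93 0 0 0 -0.3" --pt "0.05 0.05 2.93 0 0 0 -0.3" --pt "0.05 0.05 2.94 0 0 0 -0.3" --pt "0 0 0 0 0 0 -0.3" --pt "0 0 0 0 0 0 -0.3"

```text
time_s: 4.03
tool_pos: [0.4564, 0.1498, 0.1129]
tcp_rot: [0.284, 0.959, 0.0, 0.0]
wrist_force: [0.2, 0.0, -0.4]
gripper_width: 0.0301
grasp_force: 0.0
```

move_arm --pt "0 -0.8 0 0 0 0 -0.3" --pt "0 -0.8 0 0 0 0 -0.3" --pt "0 -0.8 0 0 0 0 -0.3" --pt "0 -0.8 0 0 0 0 -0.3" --pt "0 0 0 0 0 0 -0.3"

```text
time_s: 4.65
tool_pos: [0.4375, 0.1223, 0.1119]
tcp_rot: [0.284, 0.959, -0.001, -0.0]
wrist_force: [0.1, 0.1, -0.5]
gripper_width: 0.0299
grasp_force: 0.0
```

move_arm --pt "0 -0.2 0 0 0 0 -0.3" --pt "0 -0.2 0 0 0 0 -0.3" --pt "0 0 0 0 0 0 -0.3"

```text
time_s: 5.03
tool_pos: [0.4357, 0.1201, 0.1119]
tcp_rot: [0.284, 0.959, -0.0, -0.0]
wrist_force: [0.1, 0.3, 1.3]
gripper_width: 0.03
grasp_force: 0.3
```

move_arm --pt "0 -0.2 0 0 0 0 -0.3" --pt "0 -0.15 0 0 0 0 -0.3" --pt "0 0 0 0 0 0 -0.3"

```text
time_s: 5.4
tool_pos: [0.434, 0.1176, 0.1119]
tcp_rot: [0.284, 0.959, 0.0, -0.0]
wrist_force: [0.8, 4.3, -0.8]
gripper_width: 0.0299
grasp_force: 1.7
```

```bash
python3 - <<'E'
from h import *
s=read_state();print(s["tool_pos"],s["wrist_force"])
look()
parts("scene");c,_=parts("top"); save(c,"t2.png",(310,130,410,250),5)
E
```

```text
[0.43398228 0.11756112 0.11193976] [ 0.79773024  4.25766277 -0.8023305 ]
top nut_axis 0.91 [371.6 165.9] [0.4651 0.1248 0.104 ]
top handle_grip 0.86 [330.6 236.3] [0.3497 0.1917 0.122 ]
top filter_cell 0.6 [365.  176.8] [0.4542 0.1255 0.    ]
scene nut_axis 0.86 [376.8 220.8] [0.464  0.1276 0.104 ]
scene handle_grip 0.77 [294.6 209.7] [0.3519 0.1878 0.122 ]
scene pawl_tab 0.59 [367.5 216.3] [0.4491 0.1311 0.1155]
scene filter_cell 0.62 [374.  269.1] [0.4648 0.1285 0.    ]
scene dark 555 [0.3789 0.1484 0.1306] [ 0.3406 -0.0262  0.112 ] [0.4529 0.2049 0.1471]
scene yel 64 [0.4259 0.1491 0.1106] [0.4168 0.1362 0.1029] [0.4381 0.1689 0.1129]
scene head 1295 [0.424  0.1299 0.1032] [ 0.3403 -0.029   0.098 ] [0.4942 0.2008 0.1099]
top dark 152 [0.3539 0.196  0.1422] [0.3432 0.1869 0.1315] [0.365  0.2058 0.147 ]
top yel 63 [0.4255 0.151  0.1117] [0.4182 0.1426 0.1086] [0.4329 0.1591 0.1164]
top tab 1 [0.4262 0.1447 0.1164] [0.4262 0.1447 0.1164] [0.4262 0.1447 0.1164]
top head 843 [0.4101 0.1651 0.103 ] [0.3491 0.1332 0.098 ] [0.491  0.2085 0.1094]
```

View pics/t2.png

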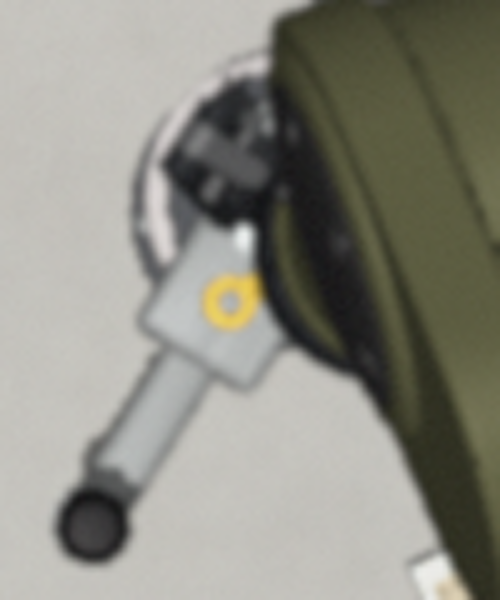

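The top crop shows the lever pivot at (230,300) with the lever arm now turning towards the green side. The gripper covers the tab, and the grip has not moved from (93,525). The 4 N reaction means the lever is at its stop. I back off, lift, and plan the approach to the grip. It is close to minimum reach, so the tool tilts towards the base.

```bash
python3 - <<'E'
from h import *
p=[.434,.1176,.112]
q=ori(57)
g=ori(57.5,(119,15))
p1=p+q.apply([0,.005,0])
plan([(p1,q,1),(p1+[0,0,.06],q,1),([.354,.1965,.18],g,4),([.354,.1965,.165],g,1)],.18)
E
```

```text
[[0.01, 0.51, 0, 0, 0, 0, 0.18], [0, 0, -6.0, 0, 0, 0, 0.18], [2.75, 0.44, -0.2, 3.3, 1.8, -0.1, 0.18], [2.76, 0.44, -0.14, 3.3, 1.8, -0.1, 0.18], [2.76, 0.44, -0.08, 3.3, 1.7, -0.1, 0.18]]
[[2.75, 0.43, -0.01, 3.3, 1.8, -0.2, 0.18], [-0.18, 0.34, 1.44, 0, 0, 0, 0.18]]
end [0.354  0.1965 0.1651] 58.4
```

move_arm --pt "0 0.5 0 0 0 0 -0.3" --pt "0 0 -6.0 0 0 0 -0.3" --pt "2.75 0.44 -0.2 3.3 1.8 -0.1 0.18" --pt "2.76 0.44 -0.14 3.3 1.8 -0.1 0.18" --pt "2.76 0.44 -0.08 3.3 1.7 -0.1 0.18"

```text
time_s: 6.62
tool_pos: [0.3749, 0.1763, 0.1785]
tcp_rot: [0.281, 0.955, -0.071, -0.068]
wrist_force: [-0.1, 0.4, -0.5]
gripper_width: 0.0502
grasp_force: 0.0
```

move_arm --pt "2.75 0.43 0 3.3 1.8 -0.2 0.18" --pt "-0.18 0.34 1.44 0 0 0 0.18" --pt "0 0 0 0 0 0 0.18" --pt "0 0 0 0 0 0 0.18" --pt "0 0 0 0 0 0 0.18"

```text
time_s: 7.25
tool_pos: [0.3546, 0.1951, 0.1651]
tcp_rot: [0.278, 0.952, -0.093, -0.091]
wrist_force: [-0.1, 0.3, 1.0]
gripper_width: 0.0502
grasp_force: 0.0
```

```bash
python3 - <<'E'
from h import *
s=read_state();print(s["time_s"],np.round(s["tool_pos"],4),np.round(s["joints"],3),s["gripper_width"],R.from_quat(s["tcp_rot"]).as_matrix().round(3), ori(57.5,(119,15)).as_matrix().round(3))
parts("top");look()
c=read_camera("scene");save(c,"s3.png",(240,60,440,300),2.5)
E
```

```text
7.25 [0.3546 0.1951 0.1651] [ 0.354  0.132 -0.96   1.896  0.081  1.431  0.364] 0.05024967734345437 [[-0.829  0.513 -0.226]
 [ 0.546  0.828 -0.125]
 [ 0.122 -0.227 -0.966]] [[-0.829  0.511 -0.226]
 [ 0.545  0.829 -0.125]
 [ 0.123 -0.227 -0.966]]
top head 706 [0.4639 0.0984 0.1049] [ 0.3541 -0.0227  0.098 ] [0.5181 0.1458 0.11  ]
top nut_axis 0.78 [368.  168.4] [0.4609 0.1307 0.104 ]
top filter_cell 0.94 [367.6 172.6] [0.462  0.1207 0.    ]
scene nut_axis 0.97 [376.  219.2] [0.4649 0.1316 0.104 ]
scene handle_grip 0.82 [291.4 205.4] [0.3517 0.2002 0.122 ]
scene pawl_tab 0.68 [366.2 214.7] [0.4492 0.1355 0.1155]
scene filter_cell 0.37 [366.1 216.7] [0.5214 0.2591 0.    ]
```

View pics/s3.png

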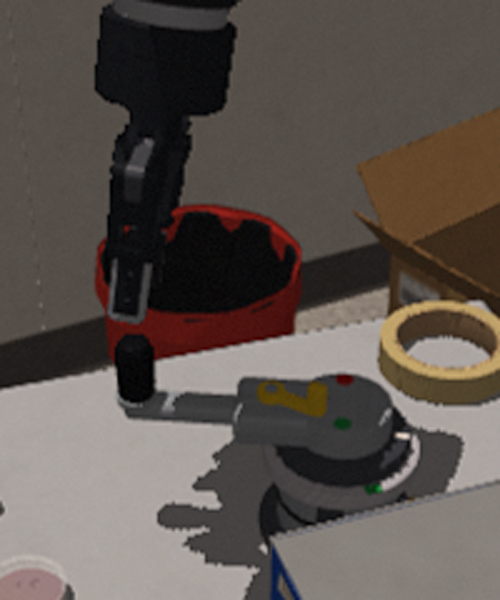

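The crop shows the yellow tab at (318,400) on the green-dot side and the gripper directly above the black grip (135,370). Now I descend, then narrow the fingers loosely around the post.

```bash
cat >> h.py <<'E'
AX=np.array([.4636,.1270]); 
def swing(a0,a1,n,start,z=.112):
    "handle swing angle (deg cw from start) a0->a1"
    f=lambda a:(np.r_[AX+.13*np.array([np.cos(np.radians(147.5-a)),np.sin(np.radians(147.5-a))]),z], ori(57.5-a,(119,max(0.01,15-a*.3))))
    w=[(*f(a0+(a1-a0)*(i+1)/n),1) for i in range(n)]
    plan(w,-.15,f(a0) if start is None else start)
E
python3 - <<'E'
from h import *
plan([([.354,.1967,.112],ori(57.5,(119,15)),3)],.18)
swing(0,60,15,None)
E
```

```text
[[-0.2, 0.42, 1.7, 0, 0, 0, 0.18], [-0.2, 0.42, 1.7, 0, 0, 0, 0.18], [-0.21, 0.43, 1.7, 0, 0, 0, 0.18]]
end [0.354  0.1967 0.112 ] 58.4
[[-0.02, 0.88, -0.21, -1.1, -0.5, 4.0, -0.15], [-0.02, 0.89, -0.2, -1.1, -0.5, 4.0, -0.15], [-0.02, 0.88, -0.19, -1.1, -0.4, 4.0, -0.15], [-0.03, 0.9, -0.17, -1.2, -0.3, 4.0, -0.15], [-0.03, 0.89, -0.16, -1.2, -0.2, 4.0, -0.15]]
[[-0.03, 0.89, -0.14, -1.2, -0.1, 4.0, -0.15], [-0.03, 0.9, -0.12, -1.2, -0.1, 4.0, -0.15], [-0.03, 0.9, -0.11, -1.2, 0, 4.0, -0.15], [-0.03, 0.91, -0.08, -1.1, 0.1, 4.0, -0.15], [-0.04, 0.9, -0.07, -1.2, 0.3, 4.0, -0.15]]
[[-0.03, 0.91, -0.04, -1.2, 0.2, 4.0, -0.15], [-0.03, 0.9, -0.03, -1.1, 0.4, 4.0, -0.15], [-0.03, 0.91, -0.01, -0.6, 0.2, 4.0, -0.15], [-0.03, 0.91, 0, 0, 0, 4.0, -0.15], [-0.03, 0.9, 0, 0, 0, 4.0, -0.15]]
end [0.4692 0.2569 0.112 ] -2.5
```

move_arm --pt "-0.2 0.42 1.7 0 0 0 0.18" --pt "-0.2 0.42 1.7 0 0 0 0.18" --pt "-0.2 0.43 1.7 0 0 0 0.18" --pt "0 0 0 0 0 0 -0.15" --pt "0 0 0 0 0 0 -0.15"

```text
time_s: 8.48
tool_pos: [0.3536, 0.1966, 0.1119]
tcp_rot: [0.277, 0.952, -0.093, -0.092]
wrist_force: [-1.4, 0.0, -1.0]
gripper_width: 0.036
grasp_force: 0.5
```

move_arm --pt "-0.02 0.88 -0.21 -1.1 -0.5 4.0 -0.15" --pt "-0.02 0.89 -0.2 -1.1 -0.5 4.0 -0.15" --pt "-0.02 0.88 -0.19 -1.1 -0.4 4.0 -0.15" --pt "-0.03 0.9 -0.17 -1.2 -0.3 4.0 -0.15" --pt "-0.03 0.89 -0.16 -1.2 -0.2 4.0 -0.15"

```text
time_s: 9.1
tool_pos: [0.3846, 0.2288, 0.1127]
tcp_rot: [0.442, 0.894, -0.065, -0.044]
wrist_force: [-1.4, -4.5, 2.5]
gripper_width: 0.0366
grasp_force: 2.2
```

move_arm --pt "-0.03 0.89 -0.14 -1.2 -0.1 4.0 -0.15" --pt "-0.03 0.9 -0.12 -1.2 -0.1 4.0 -0.15" --pt "-0.03 0.9 -0.11 -1.2 0 4.0 -0.15" --pt "-0.03 0.91 -0.08 -1.1 0.1 4.0 -0.15" --pt "-0.04 0.9 -0.07 -1.2 0.3 4.0 -0.15"

```text
time_s: 9.72
tool_pos: [0.424, 0.2502, 0.1126]
tcp_rot: [0.592, 0.806, -0.025, -0.011]
wrist_force: [-3.2, -3.2, 1.6]
gripper_width: 0.0359
grasp_force: 2.2
```

move_arm --pt "-0.03 0.91 -0.04 -1.2 0.2 4.0 -0.15" --pt "-0.03 0.9 -0.03 -1.1 0.4 4.0 -0.15" --pt "-0.03 0.91 -0.01 -0.6 0.2 4.0 -0.15" --pt "-0.03 0.91 0 0 0 4.0 -0.15" --pt "-0.03 0.9 0 0 0 4.0 -0.15"

```text
time_s: 10.35
tool_pos: [0.4683, 0.2567, 0.1125]
tcp_rot: [0.723, 0.691, -0.001, -0.0]
wrist_force: [-4.1, -0.9, 1.5]
gripper_width: 0.0364
grasp_force: 2.1
```

```bash
python3 - <<'E'
from h import *
s=read_state();p=np.array(s["tool_pos"][:2])-AX;a=147.5-np.degrees(np.arctan2(p[1],p[0]));print(a,np.hypot(*p),s["wrist_force"],s["gripper_width"])
for l in landmark_of("handle_grip","scene")[:1]: pass
c=read_camera("scene")
for l in landmark_of("handle_grip","scene")[:2]: print(l["conf"],atz(c,l["point"],.122))
save(c,"s4.png",(240,60,440,300),2.5)
swing(60,80,5,None)
E
```

```text
59.5584108253684 0.12975261658880693 [-4.07235854 -0.87761698  1.53697484] 0.03638386835576747
0.96 [0.46731782 0.26284239 0.122     ]
[[-0.03, 0.91, 0, 0, 0, 4.0, -0.15], [-0.03, 0.9, 0, 0, 0, 4.0, -0.15], [-0.03, 0.91, 0, 0, 0, 4.0, -0.15], [-0.04, 0.91, 0, 0, 0, 4.0, -0.15], [-0.03, 0.9, 0, 0, 0, 4.0, -0.15]]
end [0.5133 0.2471 0.112 ] -22.5
```

View pics/s4.png

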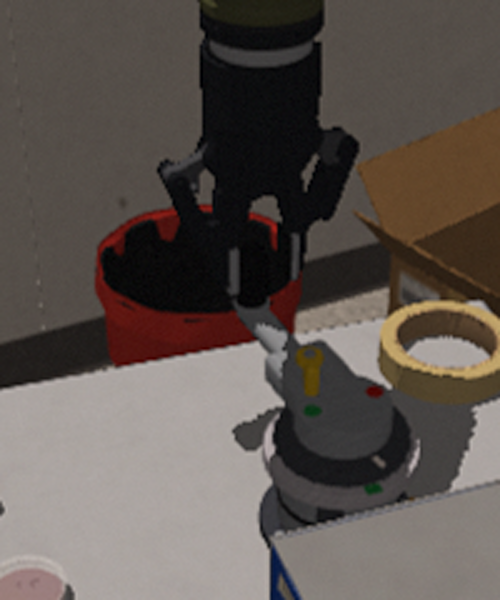

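The crop shows the fingers around the post, the lever still on the green side (310,385), and the white pointer at (378,462) nearing the green mark (373,488). I continue in small steps and watch the force.

move_arm --pt "-0.02 0.46 0 0 0 2.0 -0.15" --pt "-0.02 0.46 0 0 0 2.0 -0.15"

```text
time_s: 10.75
tool_pos: [0.478, 0.2563, 0.1123]
tcp_rot: [0.746, 0.665, -0.0, -0.0]
wrist_force: [-5.0, 0.8, 3.3]
gripper_width: 0.0362
grasp_force: 2.1
```

move_arm --pt "-0.02 0.46 0 0 0 2.0 -0.15" --pt "-0.02 0.46 0 0 0 2.0 -0.15"

```text
time_s: 11.0
tool_pos: [0.4877, 0.2549, 0.1123]
tcp_rot: [0.769, 0.639, 0.0, -0.0]
wrist_force: [-4.0, 0.7, 3.0]
gripper_width: 0.0365
grasp_force: 2.1
```

move_arm --pt "-0.02 0.46 0 0 0 2.0 -0.15" --pt "0 0 0 0 0 0 -0.15"

```text
time_s: 11.25
tool_pos: [0.4928, 0.2534, 0.1121]
tcp_rot: [0.78, 0.626, 0.001, 0.0]
wrist_force: [-1.8, 1.3, 0.4]
gripper_width: 0.0365
grasp_force: 0.8
```

move_arm --pt "-0.02 0.46 0 0 0 2.0 -0.15" --pt "-0.02 0.46 0 0 0 2.0 -0.15"

```text
time_s: 11.5
tool_pos: [0.5007, 0.2511, 0.112]
tcp_rot: [0.802, 0.598, 0.0, -0.0]
wrist_force: [-4.3, 3.1, 1.0]
gripper_width: 0.0362
grasp_force: 2.2
```

move_arm --pt "-0.02 0.46 0 0 0 2.0 -0.15"

```text
time_s: 11.62
tool_pos: [0.5053, 0.2496, 0.112]
tcp_rot: [0.812, 0.584, 0.0, -0.0]
wrist_force: [-3.2, 3.3, 1.1]
gripper_width: 0.0364
grasp_force: 2.2
```

move_arm --pt "-0.02 0.46 0 0 0 2.0 -0.15"

```text
time_s: 11.75
tool_pos: [0.5096, 0.2481, 0.112]
tcp_rot: [0.822, 0.569, 0.0, -0.0]
wrist_force: [-3.7, 4.3, 0.2]
gripper_width: 0.0364
grasp_force: 2.9
```

move_arm --pt "-0.02 0.46 0 0 0 2.0 -0.15"

```text
time_s: 11.88
tool_pos: [0.5114, 0.247, 0.1118]
tcp_rot: [0.832, 0.555, -0.002, -0.002]
wrist_force: [-13.3, 4.0, 7.0]
gripper_width: 0.0365
grasp_force: 7.5
```

move_arm --pt "-0.02 0.4 0 0 0 1.7 -0.15"

```text
time_s: 12.0
tool_pos: [0.5113, 0.2465, 0.1116]
tcp_rot: [0.839, 0.543, -0.005, -0.003]
wrist_force: [-22.8, 4.9, 11.9]
gripper_width: 0.0364
grasp_force: 11.3
```

```bash
python3 - <<'E'
from h import *
s=read_state();p=np.array(s["tool_pos"][:2])-AX;a=147.5-np.degrees(np.arctan2(p[1],p[0]));print(s["time_s"],a,np.hypot(*p),s["wrist_force"],s["grasp_force"])
save(read_camera("scene"),"s5.png",(280,180,420,290),5)
E
```

```text
12.0 79.24771542379303 0.12867955761484462 [-22.8395582    4.92844559  11.85587494] 11.310541508719325
```

View pics/s5.png

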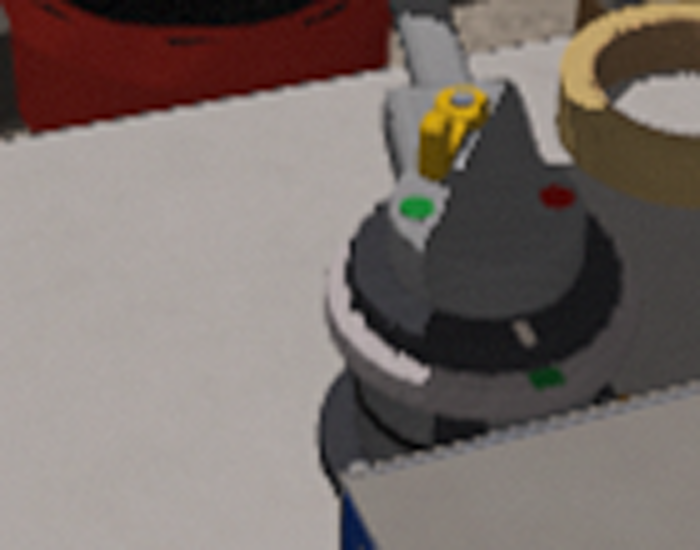

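The white pointer (525,333) is aligned with the green mark (548,378), the lever tab is at the green dot, and the force rose to 23 N, so the nut is at its stop. I release and retreat upward.

move_arm --pt "0 -0.5 0 0 0 0 -0.15" --pt "0 -0.4 0 0 0 0 0.0" --pt "0 0 0 0 0 0 0.3" --pt "0 0 0 0 0 0 0.3"

```text
time_s: 12.55
tool_pos: [0.5103, 0.2467, 0.1122]
tcp_rot: [0.84, 0.543, 0.0, 0.001]
wrist_force: [-0.3, -0.5, -0.7]
gripper_width: 0.0555
grasp_force: 0.0
```

move_arm --pt "0 0 -2 0 0 0 0.3" --pt "0 0 -4 0 0 0 0.3" --pt "0 0 -5 0 0 0 0.3" --pt "0 0 0 0 0 0 0.3" --pt "0 0 0 0 0 0 0.3"

```text
time_s: 13.18
tool_pos: [0.5093, 0.2476, 0.2228]
tcp_rot: [0.84, 0.543, 0.001, 0.0]
wrist_force: [-0.3, -0.7, -0.7]
gripper_width: 0.0555
grasp_force: 0.0
```

```bash
python3 - <<'E'
from h import *
s=read_state();print(s["time_s"],s["tool_pos"],s["wrist_force"],s["grasp_force"],np.abs(s["joint_velocities"]).max())
save(read_camera("scene"),"s6.png",(240,60,440,300),2.5)
E
```

```text
13.175 [0.50934271 0.24755538 0.2227571 ] [-0.25755865 -0.65890773 -0.69199936] 0.0 0.031049423796872
```

View pics/s6.png

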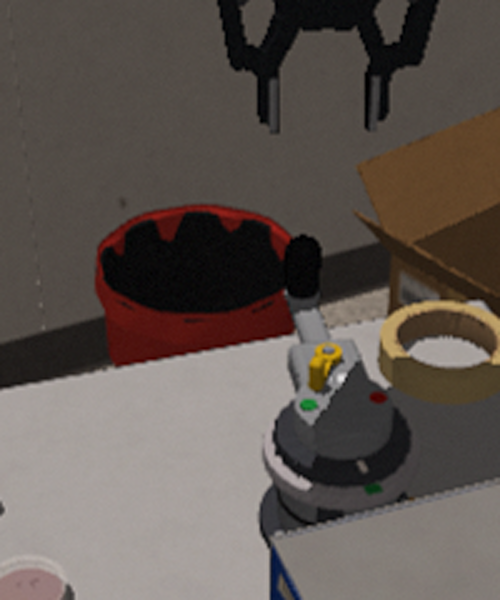

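The gripper is clear above the grip (303,265), the lever sits at the green dot (318,370), and the pointer (363,466) is at the green mark (373,489). I hand it in.

```bash
python3 -c "
from cell import *
print(job_done())"
```

```text
the job is handed in; nothing more can be done
None
```

I flipped the lever to green, swung the nut clockwise to its stop with the pointer at the green mark, released the grip, and handed the job in at about 13 s; the hand-in returned no verdict.

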